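Find and release the latched key on the polisher's control desk

TASK

One of the four identical keys on the green control desk is still latched down and blocks the polisher. With the closed fingertips tap each key lightly, one after another along the row starting with the key beside the orange lamp, without pushing any raised key far down and without releasing the latched one yet; then press the latched key all the way down so that it pops up again, and draw the hand away. All four keys must end fully up, and nothing on the bench may be picked up or shoved about.

Things in the scene. Friction and masses are not known exactly. Their poses are not given: they have to be found in the camera images.
- panel: green control desk fixed on the bench, 140 (x) x 310 (y) x 70 mm high; origin: centre of its underside; z up, y along the key row towards the orange domed lamp (26 mm wide, 16 mm high, on the top at y = +127 mm). Keys at x = 0, y = +75, +25, -25, -75 mm, 14 mm between caps; raised cap tops stand 84 mm above the bench, 14 mm above the desk top. Which key is latched changes from run to run
- key1: first key from the lamp: white cap 40 (x) x 36 (y) mm, axes as the desk's; origin: centre of its top face (sinks with it). All keys: 9 mm travel to the stop, sprung up (2.5 N at the top, 0.45 N more per mm, 6.6 N at the stop)
- key2: second key from the lamp: white cap 40 (x) x 36 (y) mm, axes as the desk's; origin: centre of its top face (sinks with it). A latched key rests about 5 mm down and does not yield below about 4.7 N; pushed to the stop (at least 8 mm below the raised height) it unlatches and springs up as the finger leaves
- key3: third key from the lamp: white cap 40 (x) x 36 (y) mm, axes as the desk's; origin: centre of its top face (sinks with it). A raised key springs back when let go; it may be tapped down by at most 6.5 mm
- key4: fourth key from the lamp: white cap 40 (x) x 36 (y) mm, axes as the desk's; origin: centre of its top face (sinks with it). Same as the others
- bush: loose brass bush, ring of 32 mm diameter, 22 mm high, standing on the desk top beyond the fourth key, beside the work; origin: centre of its underside
- brush: loose bench brush lying behind the desk (its far side from the robot); origin on its underside
- pot: loose aluminium pot, 80 mm wide, 85 mm high, standing past the lamp end of the desk; origin: centre of its underside
- handle1: loose turned wooden handle, 34 mm wide, 100 mm high, standing beyond the lamp end of the desk on the robot's side; origin: centre of its underside
- handle2: loose turned wooden handle, 34 mm wide, 100 mm high, standing beyond the bush end of the desk on the robot's side; origin: centre of its underside
- oil: loose oil bottle, 60 mm wide, 150 mm high, standing behind the lamp end of the desk; origin: centre of its underside
- disc: loose red-brown abrasive disc, 110 mm wide, 6 mm thick, lying past the bush end of the desk; origin: centre of its underside

How it is judged:
By the outcome, as a careful person would: the job done as asked, in the order asked, and still so for the second after the job is handed in, with the robot touching nothing.
It also fails if it takes over 48 s, if anything falls off the work surface, if the arm or the gripper's body presses on something with over 40 N, if the wrist force passes 120 N, or if a joint passes its speed limit or range.

ROBOT

A 6-joint arm with a two-finger parallel gripper is mounted at the origin on the work surface. World frame = base frame: x ahead of the robot, y to its left, z up, the work surface at z = 0. Lengths are in m, angles in rad, forces in N, time in s.
With the tool pointing down it reaches from about 0.35 to 0.775 m from the base axis. Payload 5.5 kg.
Tool frame: the origin (TCP) lies between the finger pads; the fingertips stand env.nose_length ahead of it and the grasp point (between the pads) lies 8 mm behind it (env.nose_length is the distance from the TCP to the fingertips, in m); z points along the fingers, y is the direction in which the jaws open and shut (so a half turn about z gives the same grasp; the last joint's range is limited). The gripper opens to 85 mm and grips with 20 to 120 N. Pads are 22 mm wide; open, the fingers measure 114 mm over their backs; the gripper's body (76 mm by 85 mm) begins 54 mm behind the grasp point. The pads swing forward as they close: fully open they stand 13 mm farther back than shut.
Start: joints at [-1.361, 0.313, 0.046, 1.304, 0, 1.431], TCP at [0.197, -0.54, 0.242] pointing down, gripper open.
Joint ranges: [-2.76, 2.76], [-0.86, 1.69], [-1.03, 1.26], [-2.2, 2.34], [-1.47, 1.5], [-3.14, 3.14]. Speed limits (rad/s): [2.57, 2.57, 3.14, 3.14, 3.14, 3.14].

INTERFACE

Orientations are given as a unit quaternion [w, x, y, z].
In Python, from workcell import env gives the robot as it stands. The module is installed in compiled form; this text tells all that it offers.
- The arm moves only by the shell command python3 -m creep 'ROWS' [FORCE]. ROWS is a JSON object of lists of equal length, an entry for each row: "hand": the finger opening in mm, from 0 to 85.4; "delta_pos": the shift along the tool's x, y, z scaled (see below), a list of three; "turn": the turn about the tool's z scaled (see below). In form: {"hand": [hand, ...], "delta_pos": [[dx, dy, dz], ...], "turn": [turn, ...]}. A call has exactly 5 rows; each row shifts and turns the commanded pose from where the row before left it, along the tool's axes as they then stand; what a row does not reach is not made up. The controller multiplies each number of a shift by 0.8 m and each number of a turn by 5 degrees. A row lasts 1/12 s, in which the tool goes at most 41.7 mm and 7.16 degrees, less where a joint would pass 70% of its speed; a pose out of reach is approached as far as the arm can. A call with a number of a shift or a turn outside -1 to 1 is refused whole. A call with a gripper value outside its range is refused whole. The fingers move at their own pace and stop on an object; FORCE is the grip in N (left out, the last holds). Time passes only in rows, so rows that do not move let the fingers close, or fill a call up. It gives the time, the measured TCP pose, the force and the opening at its end, in the units of the state.
- env.get_state(): the state, without advancing time (a new reading comes with each control period).
- env.read_camera(name): name is "scene" or "top"; returns a dict with "pixels" (400x640x3 uint8, red, green, blue), "depth" (400x640 float32, m along the optical axis (not along the pixel's ray), 0 where there is no reading), "fx", "fy", "cx", "cy" (pixels), "origin" and "orientation" of the camera in the world. Camera axes: x right, y down, z forward; pixel columns grow to the right and rows downward; lengths in m; the calibration is good to about 2 mm. A picture is of the moment at which its call begins.
- env.hand_in(): hands the job in, once; it reports no verdict.
Trained networks look in the newest picture that a camera, given by its name, has taken for a name from the list of things; names that differ only in an ending like _2 or _b are one class to them, and where a whole thing is asked for, a point or a joint stands for the part that bears it (a point fixed in the world has none). Each returns a list of dicts, best first, with "score" (0 to 1); they miss things now and then, are a little off and sometimes report something else, mostly with a low value. They report only what shows in the picture. A call takes as long as a camera call.
- env.find_in(camera, target): "location" ([row, column] in pixels, amid what is visible of it).
- env.pinpoint(camera, target): "location" ([row, column] in pixels: a listed point, or the origin of a listed thing).
The state is a dict: "clock": time; "joint_pos": joint angles; "qvel": joint speeds; "tau": joint torques, N m; "tcp_pos": TCP position; "orientation": TCP orientation; "wrist_force": force on the tool from outside, world axes, zero at the start; "ft_torque": the same for the moment, N m; "finger_gap": finger opening in m.
Only numpy, scipy, OpenCV 4.12 (cv2) and the standard library are available. Lean on these libraries where they do the work, as an engineer would, in place of code of your own. Each camera call takes 0.05 s, during which the arm holds its last target.

## Working session

There is one attempt and no reset: what is moved stays moved. The work goes in short steps, Python scripts to look and compute and a shell command to move; the robot and the scene stay as the last step left them, time stands still between calls to the robot, and variables do not carry over. Pictures are saved under pics/ and viewed, and the job is handed in when it is done.

```bash
mkdir -p pics; cat > h.py <<'E'
import numpy as np,cv2
from workcell import env
from scipy.spatial.transform import Rotation as R
def q2R(q): return R.from_quat([q[1],q[2],q[3],q[0]]).as_matrix()
def cam(n,save=None):
    c=env.read_camera(n)
    if save: cv2.imwrite('pics/'+save,c['pixels'][:,:,::-1])
    return c
def world(c,r,k,d=None):
    if d is None:
        w=c['depth'][int(r)-1:int(r)+2,int(k)-1:int(k)+2]; d=np.median(w[w>0])
    p=np.array([(k-c['cx'])/c['fx']*d,(r-c['cy'])/c['fy']*d,d])
    return q2R(c['orientation'])@p+np.array(c['origin'])
def cloud(c):
    d=c['depth']; v,u=np.mgrid[:400,:640]
    P=np.stack([(u-c['cx'])/c['fx']*d,(v-c['cy'])/c['fy']*d,d],-1)
    return P@q2R(c['orientation']).T+np.array(c['origin'])
E
python3 - <<'E'
from h import *
s=env.get_state();print(s,env.nose_length)
for n in('top','scene'):
    c=cam(n,n+'0.png');print(n,c['origin'],c['orientation'],c['fx'])
    for t in('panel','key1','key2','key3','key4','bush','pot','oil','handle1'):
        for f in(env.pinpoint,):
            o=f(n,t)
            for e in o[:4]: 
                try: print(t,round(e['score'],2),e['location'],world(c,*e['location']).round(4))
                except Exception as x: print(t,e,x)
E
```

```text
{'clock': 0.0, 'joint_pos': array([-1.36063565e+00,  3.14024195e-01,  4.49529347e-02,  1.30359217e+00,
       -6.81061161e-06,  1.43119211e+00]), 'qvel': array([-4.68034451e-04,  7.57134208e-04,  1.06481650e-03,  3.28027366e-04,
       -1.24252426e-03,  4.14564249e-05]), 'tau': array([ 5.34078008e-04, -4.80631077e+01,  2.98530114e+01,  1.93834200e-02,
       -2.51505662e-04,  4.75811134e-06]), 'tcp_pos': array([ 0.19692063, -0.53969626,  0.24138467]), 'orientation': array([-9.32848610e-04,  9.84746570e-01,  1.73992303e-01, -3.63303336e-05]), 'wrist_force': array([0.05831584, 0.21130268, 0.81199693]), 'ft_torque': array([ 0.01530643, -0.01463271, -0.0141981 ]), 'finger_gap': 0.08527923925095533} 0.011
top [0.39172004 0.0512389  1.08244814] [-0.03536984  0.71370995 -0.69819363  0.04350557] 454.67691190017945
panel 0.82 [190.1, 293.8] [0.5217 0.0932 0.0735]
key1 0.78 [183.6, 253.3] [0.5327 0.1826 0.085 ]
key1 0.77 [181.2, 322.9] [0.5414 0.0288 0.0861]
key1 0.49 [182.3, 277.6] [0.5375 0.1294 0.0803]
key2 0.78 [183.6, 253.3] [0.5327 0.1826 0.085 ]
key2 0.77 [181.2, 322.9] [0.5414 0.0288 0
[... 1066 characters left out ...]
368 0.0721 0.0832]
key2 0.68 [241.5, 372.1] [0.5265 0.1809 0.0827]
key3 0.84 [226.7, 344.7] [0.5321 0.1238 0.078 ]
key3 0.75 [199.2, 299.7] [0.5456 0.023  0.0842]
key3 0.72 [210.9, 321.9] [0.5368 0.0721 0.0832]
key3 0.68 [241.5, 372.1] [0.5265 0.1809 0.0827]
key4 0.84 [226.7, 344.7] [0.5321 0.1238 0.078 ]
key4 0.75 [199.2, 299.7] [0.5456 0.023  0.0842]
key4 0.72 [210.9, 321.9] [0.5368 0.0721 0.0832]
key4 0.68 [241.5, 372.1] [0.5265 0.1809 0.0827]
bush 0.77 [182.7, 289.3] [ 0.5325 -0.0186  0.0892]
pot 0.88 [315.2, 423.8] [0.5671 0.3172 0.0606]
oil 0.71 [363.2, 389.4] [0.6707 0.3223 0.0807]
handle1 0.79 [173.5, 300.8] [ 0.4842 -0.0353  0.0684]
handle1 0.66 [270.1, 440.9] [0.4946 0.2971 0.0847]
```

View pics/top0.png

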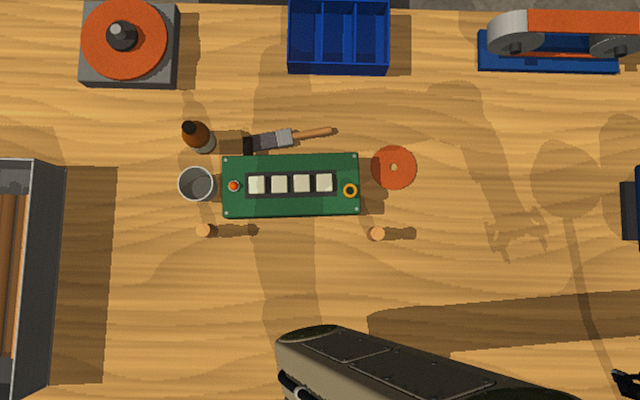

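View pics/scene0.png

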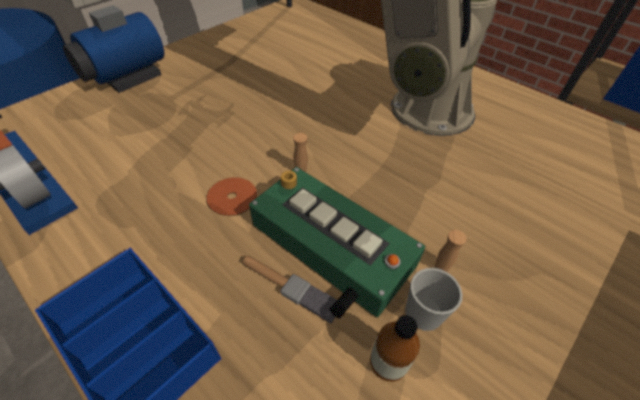

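```bash
python3 - <<'E'
from h import *
for n in('top','scene'):
    c=cam(n); P=cloud(c); im=c['pixels'].astype(int)
    m=(im.min(-1)>150)&(im.max(-1)-im.min(-1)<45)&(P[...,2]>.066)&(P[...,2]<.1)&(abs(P[...,0]-.535)<.06)&(P[...,1]>-.02)&(P[...,1]<.23)
    k,l,st,ce=cv2.connectedComponentsWithStats(m.astype(np.uint8),connectivity=4)
    for i in range(1,k):
        if st[i,4]<40: continue
        q=P[l==i]; print(n,st[i],ce[i].round(1),np.median(q,0).round(4),((q.min(0)+q.max(0))/2).round(4))
    # desk plane
    g=(im[...,1]>im[...,0]+15)&(P[...,2]>.06)&(P[...,2]<.08)
    q=P[g]; print('desk',len(q),np.median(q,0).round(4))
    if len(q):
        r=cv2.minAreaRect((q[:,:2]*1000).astype(np.float32)); print(r)
E
```

```text
top [317 174  15  17 139] [323.3 183.3] [0.535  0.0288 0.085 ] [0.54   0.0262 0.0849]
top [294 175  15  16 135] [300.5 183.7] [0.5338 0.0795 0.0848] [0.5373 0.0773 0.0847]
top [249 176  15  17 196] [255.  184.3] [0.5314 0.1793 0.0847] [0.532  0.1768 0.0852]
top [272 176  14  16 169] [278.3 184. ] [0.5337 0.1283 0.0806] [0.5347 0.1272 0.0805]
desk 7150 [0.5651 0.0654 0.0708]
((704.01806640625, -224.47711181640625), (953.2699584960938, 537.691650390625), 87.14372253417969)
scene [363 237  17  16 122] [371.7 244.2] [0.5322 0.1843 0.0838] [0.5319 0.1832 0.0839]
desk 9636 [0.5797 0.0956 0.0696]
((704.0025634765625, -226.28482055664062), (955.0634765625, 536.2783813476562), 86.83173370361328)
```

Top picture: the desk is upright at around (187, 291), with the keys in row ~184 at columns 255, 278, 301 and 323. The lamp is at (186, 234) and the bush at (190, 350). Depth shows the second key from the lamp about 4.5 mm lower than the others, in both cameras, so key2 looks latched. I'll turn the tool first (world +73°, which is -73° about tool z) and close the fingers.

```bash

python3 -m creep '{"hand":[0,0,0,0,0],"delta_pos":[[0,0,0],[0,0,0],[0,0,0],[0,0,0],[0,0,0]],"turn":[-1,-1,-1,-1,-1]}' 40
python3 -m creep '{"hand":[0,0,0,0,0],"delta_pos":[[0,0,0],[0,0,0],[0,0,0],[0,0,0],[0,0,0]],"turn":[-1,-1,-1,-1,-1]}'
python3 -m creep '{"hand":[0,0,0,0,0],"delta_pos":[[0,0,0],[0,0,0],[0,0,0],[0,0,0],[0,0,0]],"turn":[-1,-1,-1,-1,-0.6]}'
cat >> h.py <<'E'
KEYS={i+1:np.array([.536,.1035])+np.array([-.05,.9987])*y for i,y in enumerate((.075,.025,-.025,-.075))}
def go(xy,tipz):
    s=env.get_state(); M=q2R(s['orientation'])
    d=np.array([*xy,tipz+env.nose_length])-s['tcp_pos']
    ang=np.degrees(np.arctan2(M[1,0],M[0,0]))
    print('t',s['clock'],'tcp',s['tcp_pos'].round(4),'tilt',M[:,2].round(3),'xang',ang.round(2),'gap',round(s['finger_gap'],4),'F',s['wrist_force'].round(2))
    print('units',(M.T@d/.8).round(5),'mm',(M.T@d*1000).round(1))
E
python3 -c "
from h import *
print(KEYS);go(KEYS[1],.2)"
```

```text
clock: 1.52
tcp_pos: [0.1971, -0.5402, 0.2423]
orientation: [0.0, 0.923, 0.385, -0.0]
wrist_force: [0.2, 0.2, 0.2]
finger_gap: 0.0253
clock: 1.93
tcp_pos: [0.197, -0.5402, 0.2423]
orientation: [0.0, 0.818, 0.576, -0.0]
wrist_force: [-0.0, -0.5, 0.5]
finger_gap: 0.0
clock: 2.35
tcp_pos: [0.1971, -0.5402, 0.2423]
orientation: [0.0, 0.687, 0.727, -0.0]
wrist_force: [-0.3, 0.6, 0.1]
finger_gap: 0.0002
{1: array([0.53225  , 0.1784025]), 2: array([0.53475  , 0.1284675]), 3: array([0.53725  , 0.0785325]), 4: array([0.53975  , 0.0285975])}
t 2.35 tcp [ 0.1971 -0.5402  0.2423] tilt [ 0. -0. -1.] xang 93.28 gap 0.0002 F [-0.29  0.62  0.07]
units [0.87284 0.46966 0.03909] mm [698.3 375.7  31.3]
```

```bash

python3 -m creep '{"hand":[0,0,0,0,0],"delta_pos":[[0.015,0.008,0],[0.03,0.016,0],[0.035,0.019,0],[0.035,0.019,0],[0.035,0.019,0]],"turn":[0,0,0,0,0]}' |grep -v ori
python3 -m creep '{"hand":[0,0,0,0,0],"delta_pos":[[0.035,0.019,0],[0.035,0.019,0],[0.035,0.019,0],[0.035,0.019,0],[0.035,0.019,0]],"turn":[0,0,0,0,0]}' |grep -v ori
python3 -m creep '{"hand":[0,0,0,0,0],"delta_pos":[[0.035,0.019,0],[0.035,0.019,0],[0.035,0.019,0],[0.035,0.019,0],[0.035,0.019,0]],"turn":[0,0,0,0,0]}' |grep -v ori
python3 -m creep '{"hand":[0,0,0,0,0],"delta_pos":[[0.035,0.019,0],[0.035,0.019,0],[0.035,0.019,0],[0.035,0.019,0],[0.035,0.019,0]],"turn":[0,0,0,0,0]}' |grep -v ori
python3 -m creep '{"hand":[0,0,0,0,0],"delta_pos":[[0.035,0.019,0],[0.035,0.019,0],[0.03,0.016,0],[0.015,0.008,0],[0,0,0]],"turn":[0,0,0,0,0]}' |grep -v ori
python3 -c "
from h import *
go(KEYS[1],.095)"
```

```text
clock: 2.77
tcp_pos: [0.2557, -0.4158, 0.2422]
wrist_force: [1.0, -0.7, 0.7]
finger_gap: -0.0002
clock: 3.18
tcp_pos: [0.3242, -0.2717, 0.2425]
wrist_force: [0.6, -0.5, 0.2]
finger_gap: -0.0002
clock: 3.6
tcp_pos: [0.3928, -0.1278, 0.2426]
wrist_force: [1.1, -0.1, -0.3]
finger_gap: -0.0001
clock: 4.02
tcp_pos: [0.4612, 0.0162, 0.2425]
wrist_force: [-0.2, 0.1, 0.2]
finger_gap: 0.0002
clock: 4.43
tcp_pos: [0.5063, 0.1112, 0.242]
wrist_force: [-0.2, -0.5, -0.2]
finger_gap: -0.0003
t 4.4333 tcp [0.5063 0.1112 0.242 ] tilt [ 0.  0. -1.] xang 93.24 gap -0.0003 F [-0.22 -0.52 -0.24]
units [0.08195 0.03714 0.17   ] mm [ 65.6  29.7 136. ]
```

```bash

python3 -m creep '{"hand":[0,0,0,0,0],"delta_pos":[[0.03,0.013,0],[0.03,0.013,0],[0.022,0.011,0.03],[0,0,0.035],[0,0,0.035]],"turn":[0,0,0,0,0]}' |grep -v ori
python3 -m creep '{"hand":[0,0,0,0,0],"delta_pos":[[0,0,0.03],[0,0,0.025],[0,0,0.01],[0,0,0.005],[0,0,0]],"turn":[0,0,0,0,0]}' |grep -v ori
python3 -c "
from h import *
go(KEYS[1],.084)
c=cam('scene','a1.png');cam('top','a2.png')"
```

```text
clock: 4.85
tcp_pos: [0.5322, 0.176, 0.162]
wrist_force: [-1.4, 0.3, -0.8]
finger_gap: 0.0001
clock: 5.27
tcp_pos: [0.5313, 0.1753, 0.1061]
wrist_force: [-0.5, -0.2, 1.3]
finger_gap: -0.0001
t 5.2667 tcp [0.5313 0.1753 0.1061] tilt [-0.001 -0.    -1.   ] xang 92.99 gap -0.0001 F [-0.48 -0.18  1.28]
units [0.0038  0.00143 0.01392] mm [ 3.   1.1 11.1]
```

View pics/a1.png

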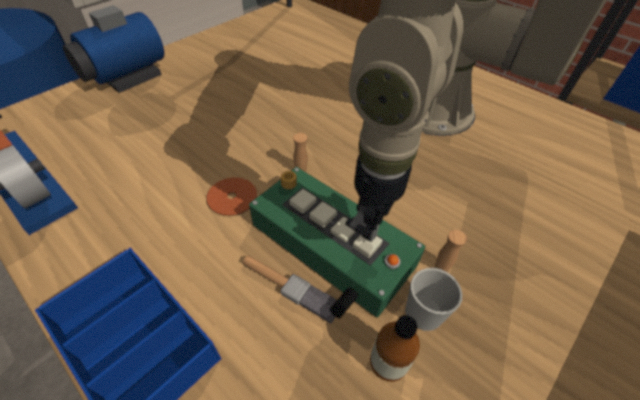

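```bash
python3 -c "
import cv2
a=cv2.imread('pics/a1.png')[160:300,240:460];cv2.imwrite('pics/a1c.png',cv2.resize(a,None,fx=3.5,fy=3.5,interpolation=2))"
```

```text
(no output)
```

View pics/a1c.png

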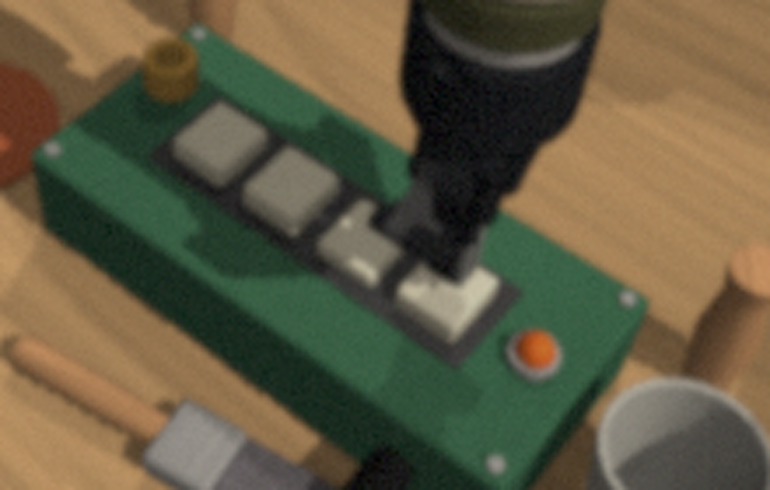

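Scene: the fingertip hangs just over key1, about 3 mm short towards key2 at crop (455, 265). I'll correct that and come down gently.

```bash

python3 -m creep '{"hand":[0,0,0,0,0],"delta_pos":[[0.004,0.0025,0],[0,0,0.006],[0,0,0.003],[0,0,0],[0,0,0]],"turn":[0,0,0,0,0]}' |grep -v ori
python3 -c "
from h import *
go(KEYS[1],.084)"
```

```text
clock: 5.78
tcp_pos: [0.5331, 0.1795, 0.0989]
wrist_force: [-0.6, 0.8, -0.5]
finger_gap: -0.0001
t 5.7833 tcp [0.5331 0.1795 0.0989] tilt [-0. -0. -1.] xang 93.06 gap -0.0001 F [-0.57  0.82 -0.49]
units [-0.00132 -0.00115  0.00489] mm [-1.1 -0.9  3.9]
```

```bash

python3 -m creep '{"hand":[0,0,0,0,0],"delta_pos":[[0,0,0.002],[0,0,0.0015],[0,0,0.0015],[0,0,0],[0,0,0]],"turn":[0,0,0,0,0]}' |grep -v ori
python3 -c "
from h import *
go(KEYS[1],.084)"
```

```text
clock: 6.2
tcp_pos: [0.5334, 0.1794, 0.0951]
wrist_force: [-0.7, 0.0, -0.4]
finger_gap: -0.0004
t 6.2 tcp [0.5334 0.1794 0.0951] tilt [ 0. -0. -1.] xang 93.04 gap -0.0004 F [-0.72  0.02 -0.41]
units [-0.0012  -0.00144  0.00016] mm [-1.  -1.2  0.1]
```

```bash

python3 -m creep '{"hand":[0,0,0,0,0],"delta_pos":[[0,0,0.0015],[0,0,0.001],[0,0,0],[0,0,0],[0,0,0]],"turn":[0,0,0,0,0]}' |grep -v ori
python3 -c "
from h import *
go(KEYS[1],.084)"
```

```text
clock: 6.62
tcp_pos: [0.5334, 0.1794, 0.0932]
wrist_force: [-0.4, 0.1, 2.8]
finger_gap: -0.0003
t 6.6167 tcp [0.5334 0.1794 0.0932] tilt [ 0. -0. -1.] xang 93.04 gap -0.0003 F [-0.4   0.1   2.79]
units [-0.0012  -0.00145 -0.00224] mm [-1.  -1.2 -1.8]
```

```bash

python3 -m creep '{"hand":[0,0,0,0,0],"delta_pos":[[0,0,0.001],[0,0,0.001],[0,0,0],[0,0,0],[0,0,0]],"turn":[0,0,0,0,0]}' |grep -v ori
python3 -c "
from h import *
go(KEYS[1],.084)"
```

```text
clock: 7.03
tcp_pos: [0.5334, 0.1794, 0.0915]
wrist_force: [-1.5, -0.1, 3.8]
finger_gap: -0.0
t 7.0333 tcp [0.5334 0.1794 0.0915] tilt [ 0. -0. -1.] xang 93.04 gap -0.0 F [-1.55 -0.08  3.82]
units [-0.0012  -0.00146 -0.00435] mm [-1.  -1.2 -3.5]
```

```bash

python3 -m creep '{"hand":[0,0,0,0,0],"delta_pos":[[0,0,-0.01],[0,0,-0.01],[-0.02,0,0],[-0.025,0,0],[-0.018,0,0]],"turn":[0,0,0,0,0]}' |grep -v ori
python3 -m creep '{"hand":[0,0,0,0,0],"delta_pos":[[0,0,0],[0,0,0.007],[0,0,0.005],[0,0,0.002],[0,0,0]],"turn":[0,0,0,0,0]}' |grep -v ori
python3 -c "
from h import *
go(KEYS[2],.079)"
```

```text
clock: 7.45
tcp_pos: [0.5363, 0.1284, 0.1082]
wrist_force: [0.6, 0.1, 0.9]
finger_gap: -0.0002
clock: 7.87
tcp_pos: [0.5353, 0.1297, 0.0954]
wrist_force: [-0.2, -0.6, -0.6]
finger_gap: -0.0
t 7.8667 tcp [0.5353 0.1297 0.0954] tilt [-0.002 -0.    -1.   ] xang 93.1 gap -0.0 F [-0.25 -0.56 -0.57]
units [-0.00156 -0.00075  0.00676] mm [-1.3 -0.6  5.4]
```

```bash

python3 -m creep '{"hand":[0,0,0,0,0],"delta_pos":[[0,0,0.0025],[0,0,0.0015],[0,0,0.001],[0,0,0],[0,0,0]],"turn":[0,0,0,0,0]}' |grep -v ori
python3 -c "
from h import *
go(KEYS[2],.079)"
```

```text
clock: 8.28
tcp_pos: [0.536, 0.1292, 0.0922]
wrist_force: [-0.7, -0.7, 0.0]
finger_gap: -0.0001
t 8.2833 tcp [0.536  0.1292 0.0922] tilt [-0. -0. -1.] xang 93.05 gap -0.0001 F [-0.71 -0.65  0.01]
units [-0.00084 -0.00161  0.00281] mm [-0.7 -1.3  2.2]
```

No force where a raised key would already push back, so key2 is the latched one. I'll go on in 0.5 mm steps.

```bash

python3 -m creep '{"hand":[0,0,0,0,0],"delta_pos":[[0,0,0.001],[0,0,0.001],[0,0,0],[0,0,0],[0,0,0]],"turn":[0,0,0,0,0]}' |grep -v ori
python3 -c "
from h import *
go(KEYS[2],.079)"
```

```text
clock: 8.7
tcp_pos: [0.536, 0.1291, 0.0907]
wrist_force: [-0.4, 0.5, 0.7]
finger_gap: 0.0001
t 8.7 tcp [0.536  0.1291 0.0907] tilt [-0. -0. -1.] xang 93.04 gap 0.0001 F [-0.4   0.46  0.69]
units [-0.00067 -0.00157  0.00082] mm [-0.5 -1.3  0.7]
```

```bash

python3 -m creep '{"hand":[0,0,0,0,0],"delta_pos":[[0,0,0.0005],[0,0,0.0005],[0,0,0],[0,0,0],[0,0,0]],"turn":[0,0,0,0,0]}' |grep -v ori

```

```text
clock: 9.12
tcp_pos: [0.536, 0.129, 0.0901]
wrist_force: [-1.8, -0.3, 4.1]
finger_gap: 0.0001
```

Contact at 4.1 N, tip height 79 mm, not yielding: the tap on key2 is done. Lifting and moving to key3.

```bash

python3 -m creep '{"hand":[0,0,0,0,0],"delta_pos":[[0,0,-0.011],[0,0,-0.011],[-0.02,0.001,0],[-0.025,0,0],[-0.018,0,0]],"turn":[0,0,0,0,0]}' |grep -v ori
python3 -m creep '{"hand":[0,0,0,0,0],"delta_pos":[[0,0,0],[0,0,0.007],[0,0,0.005],[0,0,0.002],[0,0,0]],"turn":[0,0,0,0,0]}' |grep -v ori
python3 -c "
from h import *
go(KEYS[3],.081)"
```

```text
clock: 9.53
tcp_pos: [0.5402, 0.0781, 0.1085]
wrist_force: [0.1, -0.2, -0.6]
finger_gap: 0.0
clock: 9.95
tcp_pos: [0.5388, 0.0795, 0.0954]
wrist_force: [-0.5, -0.2, 0.1]
finger_gap: 0.0002
t 9.95 tcp [0.5388 0.0795 0.0954] tilt [-0.002  0.    -1.   ] xang 93.1 gap 0.0002 F [-0.55 -0.19  0.15]
units [-0.00112 -0.00196  0.0043 ] mm [-0.9 -1.6  3.4]
```

```bash

python3 -m creep '{"hand":[0,0,0,0,0],"delta_pos":[[0,0,0.0015],[0,0,0.001],[0,0,0],[0,0,0],[0,0,0]],"turn":[0,0,0,0,0]}' |grep -v ori

```

```text
clock: 10.37
tcp_pos: [0.5395, 0.0791, 0.0945]
wrist_force: [-0.5, 1.0, 2.7]
finger_gap: -0.0003
```

```bash

python3 -m creep '{"hand":[0,0,0,0,0],"delta_pos":[[0,0,0.0015],[0,0,0.0015],[0,0,0.0005],[0,0,0],[0,0,0]],"turn":[0,0,0,0,0]}' |grep -v ori

```

```text
clock: 10.78
tcp_pos: [0.5397, 0.079, 0.0916]
wrist_force: [-0.8, 1.6, 4.1]
finger_gap: 0.0
```

```bash

python3 -m creep '{"hand":[0,0,0,0,0],"delta_pos":[[0,0,-0.01],[0,0,-0.01],[-0.02,-0.001,0],[-0.025,0,0],[-0.018,0,0]],"turn":[0,0,0,0,0]}' |grep -v ori
python3 -m creep '{"hand":[0,0,0,0,0],"delta_pos":[[0,0,0],[0,0,0.007],[0,0,0.005],[0,0,0.002],[0,0,0]],"turn":[0,0,0,0,0]}' |grep -v ori
python3 -c "
from h import *
go(KEYS[4],.081)"
```

```text
clock: 11.2
tcp_pos: [0.5417, 0.0271, 0.1083]
wrist_force: [-0.2, -0.9, -0.2]
finger_gap: 0.0002
clock: 11.62
tcp_pos: [0.5406, 0.0291, 0.0954]
wrist_force: [0.2, 0.3, 0.6]
finger_gap: 0.0003
t 11.6167 tcp [0.5406 0.0291 0.0954] tilt [-0.002  0.    -1.   ] xang 93.1 gap 0.0003 F [0.15 0.33 0.56]
units [-0.0006  -0.00109  0.00425] mm [-0.5 -0.9  3.4]
```

```bash

python3 -m creep '{"hand":[0,0,0,0,0],"delta_pos":[[0,0,0.0015],[0,0,0.001],[0,0,0],[0,0,0],[0,0,0]],"turn":[0,0,0,0,0]}' |grep -v ori

```

```text
clock: 12.03
tcp_pos: [0.5413, 0.0288, 0.0945]
wrist_force: [-1.6, 1.8, 2.4]
finger_gap: 0.0002
```

```bash

python3 -m creep '{"hand":[0,0,0,0,0],"delta_pos":[[0,0,0.0015],[0,0,0.0015],[0,0,0.0005],[0,0,0],[0,0,0]],"turn":[0,0,0,0,0]}' |grep -v ori
python3 -m creep '{"hand":[0,0,0,0,0],"delta_pos":[[0,0,-0.01],[0,0,-0.012],[0.02,0,0],[0.03,0,0],[0.03,0,0]],"turn":[0,0,0,0,0]}' |grep -v ori
python3 -m creep '{"hand":[0,0,0,0,0],"delta_pos":[[0.03,0,0],[0.016,0,0],[0,0,0],[0,0,0],[0,0,0]],"turn":[0,0,0,0,0]}' |grep -v ori
python3 -c "
from h import *
go(KEYS[2],.079)"
```

```text
clock: 12.45
tcp_pos: [0.5415, 0.0286, 0.0916]
wrist_force: [-0.7, 2.5, 4.6]
finger_gap: 0.0001
clock: 12.87
tcp_pos: [0.5386, 0.092, 0.1101]
wrist_force: [0.1, 0.5, 0.1]
finger_gap: -0.0002
clock: 13.28
tcp_pos: [0.5362, 0.1284, 0.1093]
wrist_force: [-0.3, -0.2, 0.3]
finger_gap: -0.0004
t 13.2833 tcp [0.5362 0.1284 0.1093] tilt [ 0.    -0.001 -1.   ] xang 93.02 gap -0.0004 F [-0.27 -0.17  0.32]
units [ 0.00026 -0.00185  0.02408] mm [ 0.2 -1.5 19.3]
```

All four tapped; key3 and key4 pressed back from the raised height. Now the full press on key2.

```bash

python3 -m creep '{"hand":[0,0,0,0,0],"delta_pos":[[0,-0.0015,0.01],[0,0,0.008],[0,0,0.003],[0,0,0.002],[0,0,0]],"turn":[0,0,0,0,0]}' |grep -v ori
python3 -m creep '{"hand":[0,0,0,0,0],"delta_pos":[[0,0,0.0015],[0,0,0.0015],[0,0,0.0015],[0,0,0],[0,0,0]],"turn":[0,0,0,0,0]}' |grep -v ori

```

```text
clock: 13.7
tcp_pos: [0.534, 0.1281, 0.0902]
wrist_force: [-2.4, -1.9, 4.2]
finger_gap: 0.0001
clock: 14.12
tcp_pos: [0.5345, 0.1285, 0.0874]
wrist_force: [-2.6, -2.9, 5.8]
finger_gap: 0.0001
```

```bash

python3 -m creep '{"hand":[0,0,0,0,0],"delta_pos":[[0,0,0.001],[0,0,0.001],[0,0,0.001],[0,0,0],[0,0,0]],"turn":[0,0,0,0,0]}' |grep -v ori

```

```text
clock: 14.53
tcp_pos: [0.5346, 0.1286, 0.086]
wrist_force: [-5.5, -2.8, 11.7]
finger_gap: -0.0002
```

The force rose past the spring's 6.6 N with 9 mm of travel, so key2 is at the stop. Drawing away, upward then back out.

```bash

python3 -m creep '{"hand":[0,0,0,0,0],"delta_pos":[[0,0,-0.005],[0,0,-0.01],[0,0,-0.025],[0,0,-0.04],[0,0,-0.04]],"turn":[0,0,0,0,0]}' |grep -v ori
python3 -m creep '{"hand":[0,0,0,0,0],"delta_pos":[[0,0,-0.04],[0,0,-0.03],[-0.02,-0.01,0],[-0.035,-0.018,0],[-0.035,-0.018,0]],"turn":[0,0,0,0,0]}' |grep -v ori
python3 -m creep '{"hand":[0,0,0,0,0],"delta_pos":[[-0.035,-0.018,0],[-0.035,-0.018,0],[-0.035,-0.018,0],[-0.035,-0.018,0],[-0.035,-0.018,0]],"turn":[0,0,0,0,0]}' |grep -v ori
python3 -m creep '{"hand":[0,0,0,0,0],"delta_pos":[[-0.035,-0.018,0],[-0.035,-0.018,0],[-0.03,-0.015,0],[-0.015,-0.008,0],[0,0,0]],"turn":[0,0,0,0,0]}' |grep -v ori
python3 - <<'E'
from h import *
for n in('top','scene'):
    c=cam(n,n+'9.png')
    for t in('key1','bush','brush','pot','oil','handle1','disc'):
        for e in env.pinpoint(n,t)[:4]:
            print(n,t,round(e['score'],2),e['location'],world(c,*e['location']).round(4))
    P=cloud(c)
    for k,xy in KEYS.items():
        m=(abs(P[...,0]-xy[0])<.012)&(abs(P[...,1]-xy[1])<.01)&(P[...,2]>.06); print(n,k,np.median(P[m][:,2]).round(4),m.sum())
E
```

```text
clock: 14.95
tcp_pos: [0.5343, 0.1293, 0.181]
wrist_force: [0.9, -0.2, 0.0]
finger_gap: -0.0002
clock: 15.37
tcp_pos: [0.5026, 0.0554, 0.2376]
wrist_force: [0.1, -1.3, -0.2]
finger_gap: -0.0
clock: 15.78
tcp_pos: [0.4372, -0.0894, 0.2371]
wrist_force: [0.0, -0.1, 0.0]
finger_gap: 0.0003
clock: 16.2
tcp_pos: [0.3949, -0.1851, 0.2371]
wrist_force: [-0.2, -0.2, -0.4]
finger_gap: -0.0001
top key1 0.8 [182.5, 276.2] [0.5363 0.1321 0.0851]
top key1 0.66 [182.3, 325.3] [0.5392 0.0234 0.085 ]
top key1 0.55 [181.9, 256.1] [0.5366 0.1766 0.085 ]
top key1 0.51 [180.1, 299.1] [0.5428 0.0816 0.0854]
top bush 0.49 [191.1, 349.4] [ 0.5226 -0.0314  0.0711]
top bush 0.18 [231.9, 214.5] [0.4253 0.2699 0.0536]
top brush 0.89 [131.2, 291.3] [0.6704 0.1053 0.0196]
top brush 0.39 [185.1, 205.1] [0.5378 0.3079 0.0044]
top brush 0.16 [183.6, 320.1] [0.536  0.0349 0.0855]
top pot 0.84 [186.1, 202.5] [0.5351 0.3138 0.0051]
top pot 0.29 [181.1, 324.0] [0.5418 0.0264 0.0852]
top oil 0.8 [144.0, 205.3] [0.6199 0.2934 0.0822]
top handle1 0.65 [231.3, 212.8] [0.4261 0.2706 0.0683]
top handle1 0.63 [231.9, 369.8] [
[... 284 characters left out ...]
0.5304 0.1243 0.0831]
scene key1 0.67 [242.1, 370.3] [0.53   0.1796 0.0832]
scene bush 0.64 [182.3, 288.0] [ 0.534  -0.0206  0.09  ]
scene brush 0.64 [289.1, 287.6] [0.6699 0.1153 0.0204]
scene brush 0.18 [211.4, 322.1] [0.5379 0.0736 0.0839]
scene pot 0.69 [313.4, 425.5] [0.5685 0.3183 0.0712]
scene oil 0.69 [267.4, 442.1] [0.4435 0.2885 0.0213]
scene oil 0.56 [361.7, 388.3] [0.6714 0.3202 0.0842]
scene oil 0.26 [240.8, 370.4] [0.5276 0.1779 0.083 ]
scene handle1 0.87 [174.6, 301.8] [ 0.4856 -0.031   0.0692]
scene handle1 0.67 [269.4, 442.9] [0.4428 0.2912 0.0166]
scene disc 0.72 [361.1, 388.6] [0.6706 0.3201 0.0847]
scene 1 0.0839 133
scene 2 0.084 122
scene 3 0.0841 111
scene 4 0.0843 104
```

View pics/scene9.png

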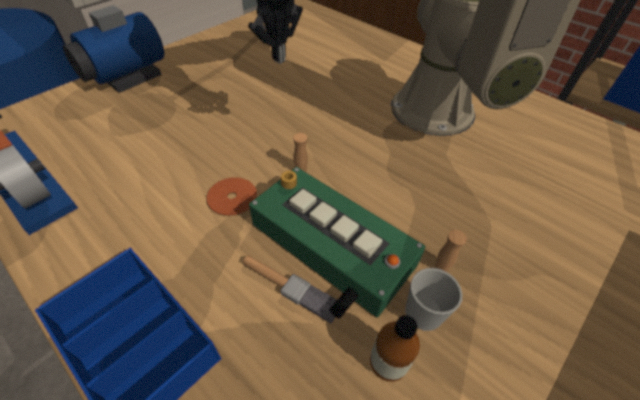

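View pics/top9.png

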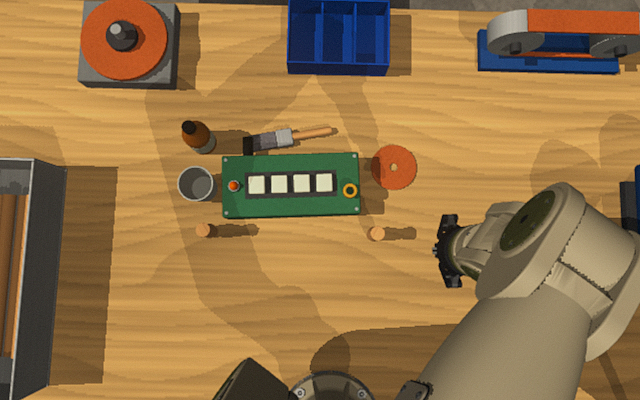

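Both pictures show all four caps level (top row ~184, columns 256 to 325) and the bush, brush, pot, bottle, handles and disc where they were. The hand is well clear at about (250, 450) in the top view.

```bash
python3 -c "
from workcell import env
env.hand_in()"
```

```text
the job is handed in; nothing more can be done
```

I tapped the keys in order from the lamp, then pressed the latched key (key2) to its stop and drew the hand away. I handed the job in at about 16 s; no verdict is reported.

| Key | Tap force | What happened |
|---|---|---|
| key1 | 3.8 N | went down about 3.5 mm |
| key2 | 4.1 N | touched 5 mm lower than the others and did not yield, so this was the latched key |
| key3 | 4.1 N | went down about 3.5 mm |
| key4 | 4.6 N | went down about 3.5 mm |

On the final press key2 went about 9 mm below the raised height, and the force reached 11.7 N.

**Last checks:** both cameras now put all four caps at 84–85 mm, level with each other. In the pictures the loose things stand where they were at the start, and the wrist force is near zero.

**Disagreements:** the two cameras' heights differ by about 1 mm, within calibration. Some network detections were wrong, such as calling the oil bottle the disc in the scene view, so I went by the pictures for those.

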